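Add the last slotted weight to a loaded hanger

TASK

Take the brass slotted disc from the bench and slide it sideways onto the stem of the weight hanger, in the gap between the two discs already there and the stem's head, with its slot facing at least a quarter turn away from the slots of both. Press it against the stem with a steady push of about 9 N for half a second so that the stem is fully home at the end of the slot, then set it flat on the stack and let go. Never push the stem hard (13 N is too much), and leave the two lower discs and everything else where they are.

Things in the scene. Friction and masses are not known exactly. Their poses are not given: they have to be found in the camera images.
- brass_disc: Brass slotted weight to add, lying flat on the bench, a dark line across its top behind the slot. 72 mm wide, flats facing its +y and -y 50 mm apart (grip there), 14 mm thick, 0.3 kg. Slot 16 mm wide along its +x, out through the rim, the last 9 mm flaring to 30 mm; the slot's flat end lies at x = -5 mm, so the 10 mm stem touching it stands at the disc's centre. Origin: centre of underside
- brass_disc_mouth (a point): Brass disc's slot mouth: 30 mm from its centre along its +x (the way the slot faces), at half thickness
- low_disc: Grey slotted disc, lower of the two on the hanger, loose, underside at z = 16 mm. Same shape, axes and origin as the brass disc. The stem stands somewhere in its slot, 3 to 21 mm in front of its centre (towards the mouth) and up to 3 mm to either side
- low_disc_mouth (a point): Grey disc's slot mouth: 30 mm from its centre along its +x
- mid_disc: Red slotted disc on top of the grey one, loose, underside at z = 30, top at z = 44 mm, slot facing nearly as the grey one's. Same shape, axes and origin as the brass disc. The stem stands in its slot 1 to 23 mm in front of its centre (towards the mouth) and up to 3 mm to either side
- mid_disc_mouth (a point): Red disc's slot mouth: 30 mm from its centre along its +x
- stand: Blue base plate 130 x 110 x 8 mm, fixed; origin: centre of underside. On it, up to 12 mm off centre in x and y and not tracked, is fixed the hanger: 68 mm pan (top z = 16 mm), rigid upright 10 mm stem, 24 mm round head from z = 68 to 76 mm, too wide for slots. New disc's gap: z = 44 to 68 mm. Find the stem by the two discs' slots, images or touch
- tape_roll: Bystander: roll of masking tape, 69 x 19 mm, loose
- brass_mould: Bystander: small brass cylinder with a dark hole, 42 mm wide and 39 mm high, loose
- caliper: Bystander: brass two-legged caliper, 55 x 121 x 11 mm, lying flat, loose
- cork_block: Bystander: brown cork block 45 x 60 x 35 mm, loose
Not all that is in view belongs to the job. There is more than one size of the brass_disc; the one meant has the size given above.

How it is judged:
By the outcome, as a careful person would: the job done as asked, in the order asked, and still so for the second after the job is handed in, with the robot touching nothing.
It also fails if it takes over 51 s, if anything falls off the work surface, if the arm or the gripper's body presses on something with over 40 N, if the wrist force passes 120 N, or if a joint passes its speed limit or range.

ROBOT

A 7-joint arm with a two-finger parallel gripper is mounted at the origin on a cart in front of the work surface, level with it; the furniture and walls round the work are solid. World frame = base frame: x ahead of the robot, y to its left, z up, the work surface at z = 0. Lengths are in m, angles in rad, forces in N, time in s.
With the tool pointing down it reaches from about 0.4 to 0.85 m from the base axis. Payload 10.4 kg.
Tool frame: the origin (TCP) lies at the very end of the fingers, on their centre line; the grasp point (between the pads) lies 19 mm behind it (manip.grip_depth is the distance from the TCP to the grasp point, in m); z points along the fingers, x is the direction in which the jaws open and shut, and the axes are right-handed (so a half turn about z gives the same grasp; the last joint's range is limited). The gripper opens to 85 mm and grips with 20 to 120 N. Pads are 22 mm wide; open, the fingers measure 114 mm over their backs; the gripper's body (76 mm by 85 mm) begins 54 mm behind the grasp point. The pads swing forward as they close: fully open they stand 13 mm farther back than shut.
Start: joints at [1.203, 0.332, -0.065, 1.46, 0.022, 1.35, -0.088], TCP at [0.211, -0.588, 0.231] pointing down, gripper open.
Joint ranges: [-2.6, 2.6], [-0.5, 2.12], [-1.47, 1.34], [0.16, 2.42], [-1.27, 4.41], [0.06, 2.06], [-2.6, 2.6]. Speed limits (rad/s): [2.22, 2.22, 2.79, 2.79, 3.14, 3.14, 3.14].

INTERFACE

Orientations are given as a unit quaternion [x, y, z, w].
In Python, from workcell import manip, cams gives the robot as it stands. The module is installed in compiled form; this text tells all that it offers.
- The arm moves only by the tool move_arm, never from a script. Its arguments are lists of equal length, an entry for each row: "claw": the opening, from 0 (shut) to 1 (fully open); "dp": the shift along the tool's x, y, z as a fraction of full scale, a list of three; "turn": the turn, a rotation vector about the tool's x, y, z as a fraction of full scale, a list of three. A call has 1 to 8 rows; each row shifts and turns the commanded pose from where the row before left it, along the tool's axes as they then stand; what a row does not reach is not made up. Full scale, the value 1, is 200 mm for a shift and 45 degrees for a turn. A row lasts 1/12 s, in which the tool goes at most 41.7 mm and 7.16 degrees, less where a joint would pass 70% of its speed; a pose out of reach is approached as far as the arm can. A call with a number of a shift or a turn outside -1 to 1 is refused whole. A call with a gripper value outside its range is refused whole. The fingers move at their own pace and stop on an object; "grip_force" is the grip in N (left out, the last holds). Time passes only in rows, so rows that do not move let the fingers close. It gives the time, the measured TCP pose, the force and the opening at its end, in the units of the state.
- manip.get_obs(): the state, without advancing time (a new reading comes with each control period).
- cams.camera(name): name is "scene" or "top" or "wrist"; returns the picture (420x560x3 uint8, red, green, blue); there is no depth.
- cams.camera_info(name): a dict with "fx", "fy", "cx", "cy" (pixels), "pose" (4x4, takes a point from camera to world coordinates); the wrist camera has in their place "tool_from_camera" (4x4, takes a point from camera to tool coordinates, whose origin is the TCP and whose axes are the tool frame's). Camera axes: x right, y down, z forward; pixel columns grow to the right and rows downward; lengths in m; the calibration is good to about 2 mm. A picture is of the moment at which its call begins: read the wrist's pose just before it. camera_info takes no time and is no camera call.
- manip.hand_in(): hands the job in, once; it reports no verdict.
The state is a dict: "clock": time; "joint_pos": joint angles; "joint_velocities": joint speeds; "tau": joint torques, N m; "position": TCP position; "ee_rot": TCP orientation; "ft_force": force on the tool from outside, world axes, zero at the start; "torque": the same for the moment, N m; "grip_width": opening from 0.0 (shut) to 1.0 (fully open).
Only numpy, scipy, OpenCV 4.12 (cv2) and the standard library are available. Lean on these libraries where they do the work, as an engineer would, in place of code of your own. Each camera call takes 0.05 s, during which the arm holds its last target.

## Working session

There is one attempt and no reset: what is moved stays moved. The work goes in short steps, Python scripts to look and compute and a tool call to move; the robot and the scene stay as the last step left them, time stands still between calls to the robot, and variables do not carry over. Pictures are saved under pics/ and viewed, and the job is handed in when it is done.

Besides the shell and the picture viewer there is one more tool, called by a JSON object that holds its "op" and its "data". move_arm: Moves the arm, as the interface text tells. Shift numbers are shares of 200 mm and turn numbers shares of 45 degrees, none past 1 either way. Its arguments: {"type":"object","properties":{"claw":{"type":"array","items":{"type":"number"}},"dp":{"type":"array","items":{"type":"array","items":{"type":"number"}}},"turn":{"type":"array","items":{"type":"array","items":{"type":"number"}}},"grip_force":{"type":"number"}},"required":["claw","dp","turn"]}

```bash
mkdir -p pics; ls; python3 - <<'E'
from workcell import manip, cams
import cv2, numpy as np
np.set_printoptions(precision=4,suppress=True)
o=manip.get_obs(); print(o); print(manip.grip_depth)
for n in ("scene","top","wrist"):
    im=cams.camera(n); cv2.imwrite(f"pics/a_{n}.png",im[:,:,::-1]); print(n,cams.camera_info(n))
E
```

```text
pics
{'clock': 0.0, 'joint_pos': array([ 1.2034,  0.3329, -0.0647,  1.461 ,  0.0216,  1.3499, -0.0885]), 'joint_velocities': array([-0.0004, -0.0006, -0.0008, -0.0024, -0.0004,  0.    ,  0.    ]), 'tau': array([  0.    , -62.5458,   0.0493, -39.161 ,   0.0162,   0.01  ,
         0.    ]), 'position': array([ 0.2111, -0.5879,  0.2305]), 'ee_rot': array([ 0.8179, -0.5753, -0.0006, -0.0004]), 'ft_force': array([ 0.024 ,  0.8815, -0.9466]), 'torque': array([ 0.018 ,  0.0031, -0.0224]), 'grip_width': 1.0013428126137751}
0.0187
scene {'fx': 484.7376538285408, 'fy': 484.7376538285408, 'cx': 278.87431091733, 'cy': 210.836388654179, 'pose': array([[ 0.8711, -0.2401,  0.4285,  0.0943],
       [-0.4909, -0.4545,  0.7433, -0.5462],
       [ 0.0163, -0.8578, -0.5137,  0.5609],
       [ 0.    ,  0.    ,  0.    ,  1.    ]])}
top {'fx': 502.7295265372233, 'fy': 502.7295265372233, 'cx': 274.75769816604736, 'cy': 202.97924648006463, 'pose': array([[-0.0267, -0.9831,  0.1813,  0.3142],
       [-0.9995,  0.0289,  0.0095,  0.1875],
       [-0.0146, -0.181 , -0.9834,  1.0478],
       [ 0.    ,  0.    ,  0.    ,  1.    ]])}
wrist {'fx': 351.7687617682699, 'fy': 351.7687617682699, 'cx': 277.15539171455816, 'cy': 211.1828100277861, 'tool_from_camera': array([[ 1.    , -0.0002, -0.0006, -0.    ],
       [ 0.0003,  0.9603,  0.2791, -0.0712],
       [ 0.0005, -0.2791,  0.9603, -0.1422],
       [ 0.    ,  0.    ,  0.    ,  1.    ]])}
```

View pics/a_scene.png

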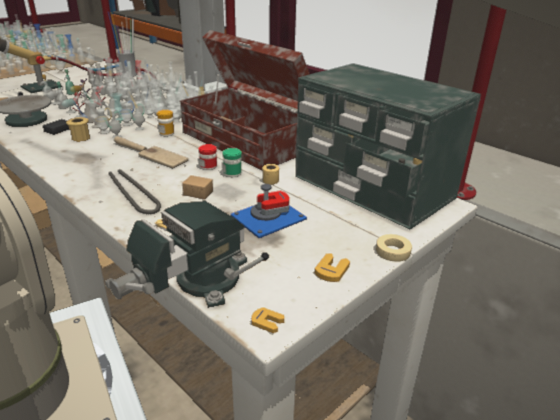

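View pics/a_top.png

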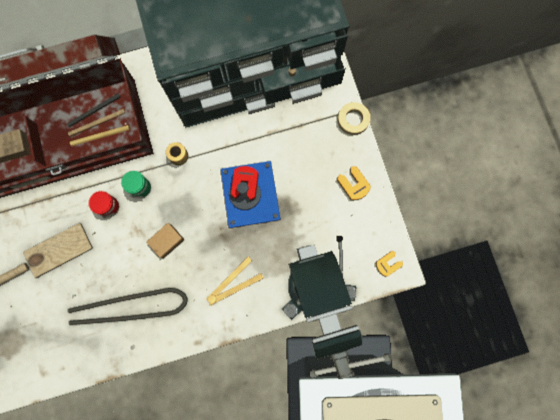

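View pics/a_wrist.png

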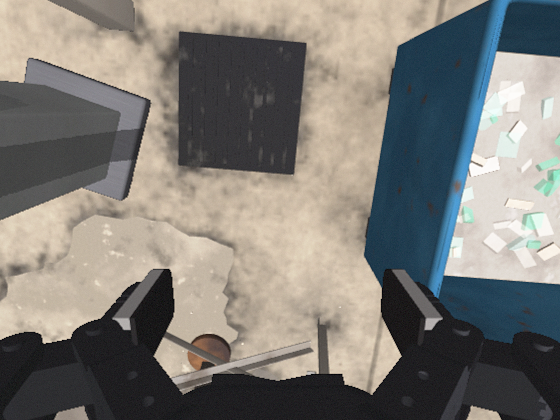

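Top view: stand at (250,193), with the red disc at (244,182), and two brass slotted discs at (353,183) and (389,263). The vise is at (320,285). I'll measure them and zoom in.

```bash
cat > h.py <<'E'
import numpy as np, cv2
from workcell import manip, cams
np.set_printoptions(precision=4,suppress=True)
def ray(name,uv,z,T=None):
    i=cams.camera_info(name)
    P=i["pose"] if T is None else T
    d=np.array([(uv[0]-i["cx"])/i["fx"],(uv[1]-i["cy"])/i["fy"],1.])
    d=P[:3,:3]@d; o=P[:3,3]; return o+d*(z-o[2])/d[2]
def proj(name,p,T=None):
    i=cams.camera_info(name); P=i["pose"] if T is None else T
    c=P[:3,:3].T@(np.array(p)-P[:3,3]); return np.array([i["fx"]*c[0]/c[2]+i["cx"],i["fy"]*c[1]/c[2]+i["cy"]])
def wristT(o):
    from scipy.spatial.transform import Rotation as R
    T=np.eye(4);T[:3,:3]=R.from_quat(o["ee_rot"]).as_matrix();T[:3,3]=o["position"]
    return T@cams.camera_info("wrist")["tool_from_camera"]
E
python3 - <<'E'
from h import *
im=cv2.imread("pics/a_top.png")
hsv=cv2.cvtColor(im,cv2.COLOR_BGR2HSV)
def blobs(m,z,lab):
    n,l,s,c=cv2.connectedComponentsWithStats(m.astype(np.uint8)*255)
    for k in range(1,n):
        if s[k,4]<60: continue
        cnt=max(cv2.findContours((l==k).astype(np.uint8),0,2)[0],key=cv2.contourArea)
        pts=np.array([ray("top",p[0],z)[:2] for p in cnt],np.float32)
        (cx,cy),r=cv2.minEnclosingCircle(pts); rr=cv2.minAreaRect(pts)
        print(lab,c[k],s[k,4],"mec",round(cx,4),round(cy,4),round(2*r*1e3,1),"rect",np.array(rr[1])*1e3,rr[2], np.array(rr[0]))
h,s,v=[hsv[...,i].astype(int) for i in range(3)]
blobs((h>15)&(h<28)&(s>140)&(v>120),0.014,"brass")
blobs(((h<6)|(h>174))&(s>180)&(v>90),0.044,"red")
blobs((h>105)&(h<125)&(s>150)&(v>60),0.008,"blue")
for n,(x,y,w,hh) in {"st":(210,150,80,90),"b1":(320,150,60,60),"b2":(365,235,60,60)}.items():
    cv2.imwrite(f"pics/b_{n}.png",cv2.resize(im[y:y+hh,x:x+w],None,fx=6,fy=6,interpolation=cv2.INTER_CUBIC))
a=[cv2.resize(im[150:210,210:280],(700,600),interpolation=cv2.INTER_CUBIC)]
sc=cv2.imread("pics/a_scene.png")
cv2.imwrite("pics/b_stage.png",cv2.resize(sc[170:240,220:315],None,fx=8,fy=8,interpolation=cv2.INTER_CUBIC))
E
```

```text
brass [354.6238 184.4891] 505 mec 0.5428 0.0309 70.2 rect [63.8715 48.907 ] 32.0160026550293 [0.5413 0.0296]
brass [387.448 264.319] 279 mec 0.3729 -0.0315 51.9 rect [35.427  47.9975] 31.446123123168945 [ 0.3718 -0.0303]
red [244.7443 181.2061] 524 mec 0.5426 0.258 72.1 rect [50.455  67.2766] 81.06952667236328 [0.5448 0.2584]
red [100.6534 202.4214] 401 mec 0.5106 0.5527 47.7 rect [45.2756 45.2064] 45.76941680908203 [0.5108 0.5528]
blue [253.1831 198.6124] 1775 mec 0.5268 0.2494 162.9 rect [127.687  107.6589] 7.528824806213379 [0.5271 0.2499]
```

View pics/b_st.png

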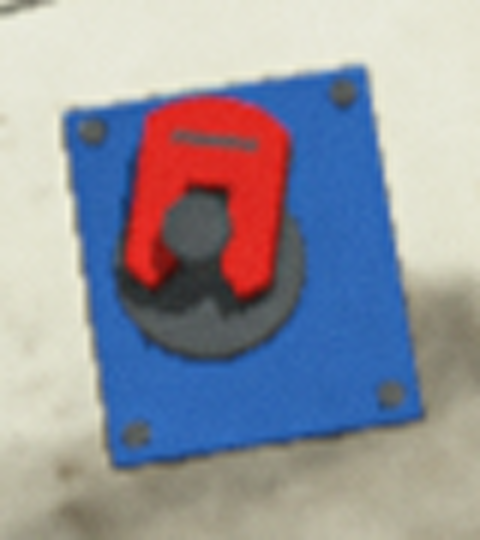

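View pics/b_stage.png

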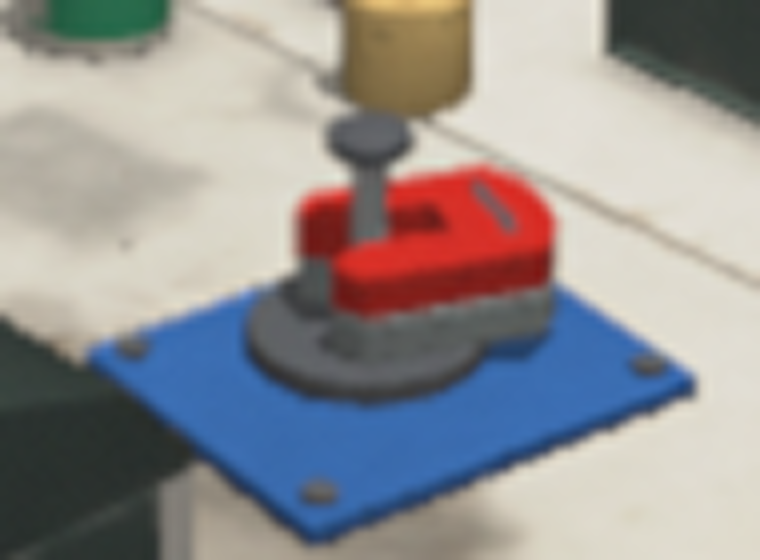

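View pics/b_b1.png

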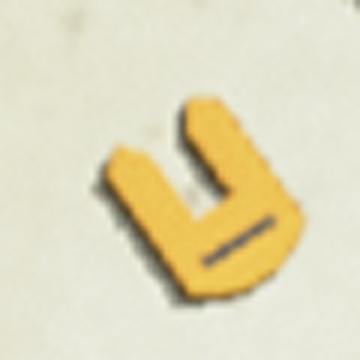

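View pics/b_b2.png

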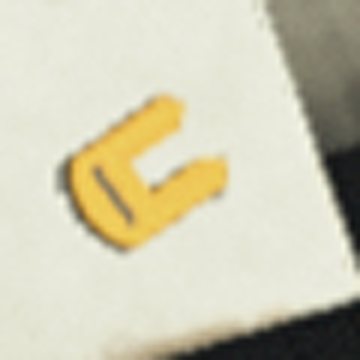

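```bash
cat >> h.py <<'E'
from scipy.spatial.transform import Rotation as R
def plan(target,yaw=None,o=None):
    o=o or manip.get_obs(); Rm=R.from_quat(o["ee_rot"]); d=np.array(target)-o["position"]
    t=Rm.inv().apply(d)/0.2
    x=Rm.as_matrix()[:,0]; y0=np.degrees(np.arctan2(x[1],x[0])); print("yaw",round(y0,2),"total dp",t,"rows>=",np.linalg.norm(t)/0.2085)
    if yaw is not None: print("turn z total", -(yaw-y0)/45, "tilt-fix needed, tool z:",Rm.as_matrix()[:,2])
E
python3 -c "
from h import *
plan([0.49,0.10,0.27],-56)
for p in [(222,165),(270,163),(228,226),(278,219)]: print(ray('top',p,0.008))
for p in [(306,247),(290,262),(352,287),(340,238),(300,310),(335,345)]: print(ray('top',p,0.12))
print(ray('top',(210+195/6,150+225/6),.076), ray('scene',(220+370/8,170+132/8),.076))
"
```

```text
yaw -70.24 total dp [-2.7663 -2.4748 -0.1935] rows>= 17.826190454073643
turn z total -0.3165496300850214 tilt-fix needed, tool z: [-0.0004  0.001  -1.    ]
[0.5917 0.308  0.008 ]
[0.593  0.2054 0.008 ]
[0.4599 0.2965 0.008 ]
[0.4717 0.1917 0.008 ]
[0.401 0.141 0.12 ]
[0.3743 0.1714 0.12  ]
[0.326  0.0603 0.12  ]
[0.4159 0.0776 0.12  ]
[0.2876 0.1562 0.12  ]
[0.225  0.0961 0.12  ]
[0.5264 0.2599 0.076 ] [0.5244 0.2556 0.076 ]
```

{"op": "move_arm", "data": {"claw": [1,1,1,1,1,1,1,1], "dp": [[-0.05,-0.045,-0.02],[-0.1,-0.09,-0.02],[-0.14,-0.125,-0.02],[-0.14,-0.125,-0.02],[-0.14,-0.125,-0.02],[-0.14,-0.125,-0.02],[-0.14,-0.125,-0.02],[-0.14,-0.125,-0.02]], "turn": [[0,0,0],[0,0,0],[0,0,0],[0,0,0],[0,0,0],[0,0,0],[0,0,0],[0,0,0]]}}

```text
clock: 0.82
position: [0.3113, -0.3394, 0.2636]
ee_rot: [0.818, -0.575, 0.0, 0.0]
ft_force: [0.5, -0.8, 1.2]
grip_width: 0.994
```

{"op": "move_arm", "data": {"claw": [1,1,1,1,1,1,1,1], "dp": [[-0.14,-0.125,0],[-0.14,-0.125,0],[-0.14,-0.125,0],[-0.14,-0.125,0],[-0.14,-0.125,0],[-0.14,-0.125,0],[-0.14,-0.125,0],[-0.14,-0.125,0]], "turn": [[0,0,0],[0,0,0],[0,0,0],[0,0,0],[0,0,0],[0,0,0],[0,0,0],[0,0,0]]}}

```text
clock: 1.48
position: [0.4232, -0.0611, 0.2635]
ee_rot: [0.818, -0.575, 0.001, 0.0]
ft_force: [0.8, -0.0, 0.5]
grip_width: 1.005
```

{"op": "move_arm", "data": {"claw": [1,1,1,1,1,1,1,1], "dp": [[-0.14,-0.125,0],[-0.14,-0.125,0],[-0.14,-0.125,0],[-0.1,-0.1,0],[-0.07,-0.06,0],[0,0,0],[0,0,0],[0,0,0]], "turn": [[0,0,0],[0,0,0],[0,0,0],[0,0,0],[0,0,0],[0,0,-0.12],[0,0,-0.12],[0,0,-0.0765]]}}

```text
clock: 2.15
position: [0.4835, 0.0847, 0.2632]
ee_rot: [0.885, -0.466, -0.0, 0.0]
ft_force: [-0.1, -0.2, 0.2]
grip_width: 0.997
```

{"op": "move_arm", "data": {"claw": [1,1], "dp": [[0,0,0],[0,0,0]], "turn": [[0,0,0],[0,0,0]]}}

```text
clock: 2.32
position: [0.4838, 0.0839, 0.2633]
ee_rot: [0.883, -0.47, 0.0, 0.0]
ft_force: [0.1, 0.3, 0.2]
grip_width: 0.999
```

```bash
python3 - <<'E'
from h import *
o=manip.get_obs(); im=cams.camera("wrist"); cv2.imwrite("pics/c_w.png",im[:,:,::-1])
np.save("c_T.npy",wristT(o)); print(o["clock"],o["position"],o["ee_rot"],o["joint_pos"],o["ft_force"],o["joint_velocities"])
E
```

```text
2.3167 [0.4838 0.0839 0.2633] [ 0.8825 -0.4702  0.0002  0.0004] [ 0.5448  0.0784 -0.8387  1.7193  0.0603  1.3704 -1.2835] [0.1088 0.2936 0.1514] [ 0.0009  0.0002  0.005  -0.0027  0.0007 -0.0008 -0.0129]
```

View pics/c_w.png

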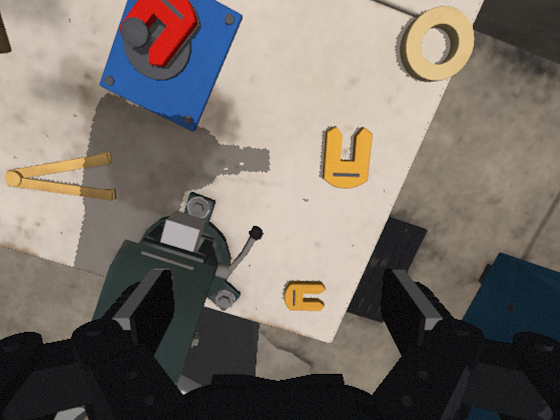

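Wrist view: brass disc at (347,157) with its slot facing image-up, red disc at (165,30), stem head at (134,33), vise handle ball at (256,232).

```bash
cat >> h.py <<'E'
def blobs(im,m,z,lab,cam,T=None,amin=150):
    n,l,s,c=cv2.connectedComponentsWithStats(m.astype(np.uint8)*255); out=[]
    for k in range(1,n):
        if s[k,4]<amin: continue
        cnt=max(cv2.findContours((l==k).astype(np.uint8),0,2)[0],key=cv2.contourArea)
        pts=np.array([ray(cam,p[0],z,T)[:2] for p in cnt],np.float32)
        rr=cv2.minAreaRect(pts); cc,r=cv2.minEnclosingCircle(pts)
        print(lab,c[k],s[k,4],"mec",np.array(cc),round(2e3*r,1),"rect",np.array(rr[0]),np.array(rr[1])*1e3,round(rr[2],1))
        out.append((pts,rr))
    return out
def masks(im):
    hsv=cv2.cvtColor(im,cv2.COLOR_BGR2HSV).astype(int); h,s,v=hsv[...,0],hsv[...,1],hsv[...,2]
    return dict(brass=(h>12)&(h<28)&(s>120)&(v>110), red=((h<6)|(h>174))&(s>170)&(v>80))
E
python3 - <<'E'
from h import *
T=np.load("c_T.npy"); im=cv2.imread("pics/c_w.png"); m=masks(im)
blobs(im,m["brass"],0.014,"b","wrist",T)
blobs(im,m["red"],0.044,"r","wrist",T)
cv2.imwrite("pics/c_z.png",cv2.resize(im[0:80,90:210],None,fx=6,fy=6,interpolation=cv2.INTER_CUBIC))
cv2.imwrite("pics/c_zb.png",cv2.resize(im[110:200,310:390],None,fx=6,fy=6,interpolation=cv2.INTER_CUBIC))
E
```

```text
b [346.7822 159.1535] 1942 mec [0.5438 0.0316] 71.8 rect [0.543  0.0304] [67.1367 49.4247] 31.9
b [ 59.8799 176.7131] 1973 mec [0.3478 0.2864] 126.0 rect [0.3462 0.2883] [ 52.6476 120.6635] 32.3
b [303.1266 296.4457] 774 mec [ 0.3756 -0.031 ] 53.2 rect [ 0.3745 -0.0303] [36.3703 48.3385] 33.9
r [164.858   25.4566] 2190 mec [0.5436 0.2541] 68.5 rect [0.5453 0.2574] [50.8029 65.4261] 79.5
```

View pics/c_zb.png

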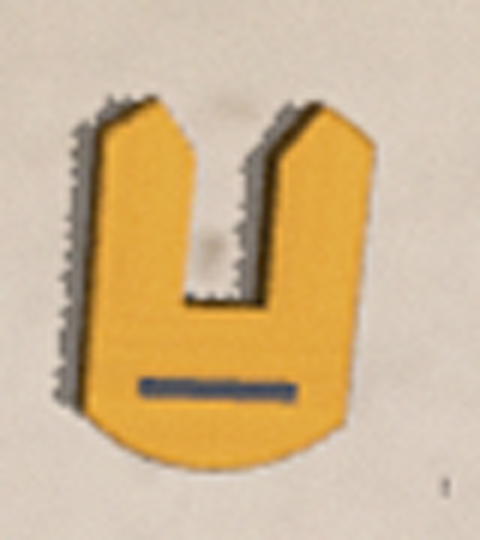

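View pics/c_z.png

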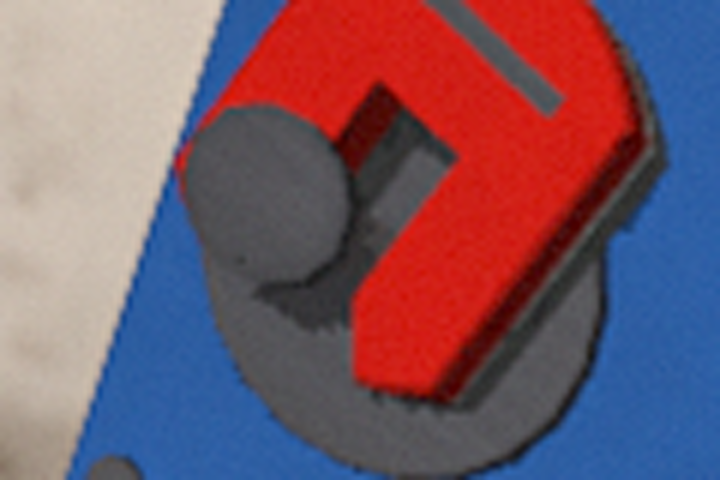

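```bash
python3 -c "
from h import *
plan([0.5435,0.031,0.06],-58)
for p in [(187,122),(250,108),(345,75)]: print(ray('top',p,0.0))"
```

```text
yaw -56.13 total dp [ 0.3847 -0.1007  1.0169] rows>= 5.236992112636566
turn z total 0.04164242680168968 tilt-fix needed, tool z: [ 0.0001 -0.0007 -1.    ]
[0.6933 0.385  0.    ]
[0.7211 0.2464 0.    ]
[0.7914 0.0341 0.    ]
```

{"op": "move_arm", "data": {"claw": [1,1,1,1,1,1,1,1], "dp": [[0.07,-0.02,0.1],[0.1,-0.025,0.16],[0.1,-0.025,0.17],[0.07,-0.02,0.17],[0.045,-0.011,0.17],[0,0,0.147],[0,0,0.1],[0,0,0]], "turn": [[0,0,0],[0,0,0],[0,0,0],[0,0,0],[0,0,0],[0,0,0],[0,0,0],[0,0,0.042]]}}

```text
clock: 3.03
position: [0.5411, 0.0305, 0.0553]
ee_rot: [0.875, -0.485, -0.003, 0.002]
ft_force: [-1.4, -0.1, 0.3]
grip_width: 1.001
```

{"op": "move_arm", "data": {"claw": [1], "dp": [[0,0,0]], "turn": [[0,0,0]]}}

```text
clock: 3.12
position: [0.543, 0.031, 0.0586]
ee_rot: [0.874, -0.485, -0.001, 0.001]
ft_force: [-0.1, 0.5, -0.0]
grip_width: 0.998
```

```bash
python3 - <<'E'
from h import *
o=manip.get_obs(); im=cams.camera("wrist"); cv2.imwrite("pics/d_w.png",im[:,:,::-1])
np.save("d_T.npy",wristT(o)); print(o["clock"],o["position"],o["ee_rot"],o["ft_force"])
T=np.load("d_T.npy"); m=masks(im[:,:,::-1].copy())
blobs(im,m["brass"],0.014,"b","wrist",T)
plan([0.5435,0.031,0.0],-58)
E
```

```text
3.1167 [0.543  0.031  0.0586] [ 0.8743 -0.4855 -0.0012  0.0006] [-0.1453  0.52   -0.0058]
b [255.7024 192.2202] 168 mec [0.5597 0.0551] 14.5 rect [0.5596 0.0551] [14.2918  4.6514] 69.4
b [309.706  198.0346] 636 mec [0.5729 0.0286] 19.1 rect [0.5719 0.0275] [16.5293 16.3513] 85.4
b [284.6236 274.0932] 2189 mec [0.5303 0.0217] 51.9 rect [0.5258 0.0176] [25.0414 50.9609] 42.2
yaw -57.96 total dp [-0.0001  0.0019  0.2987] rows>= 1.4327728932060129
turn z total 0.0009520240817760989 tilt-fix needed, tool z: [-0.0006  0.     -1.    ]
```

View pics/d_w.png

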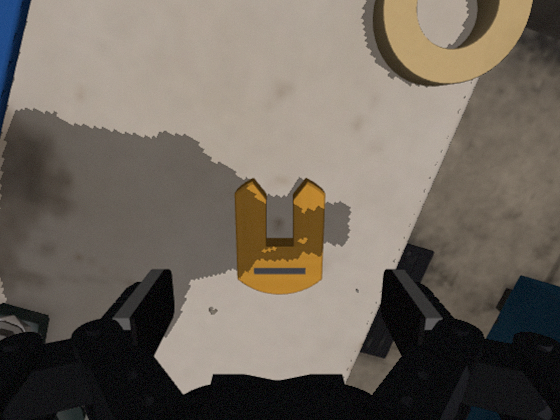

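```bash
python3 - <<'E'
from h import *
T=np.load("d_T.npy"); o=manip.get_obs(); Rm=R.from_quat(o["ee_rot"])
for p in [(280,239),(280,293),(236,240),(324,240),(237,195),(323,195),(241,280),(323,280),(250,180),(309,180)]:
    q=ray("wrist",p,.014,T); print(p,q,Rm.inv().apply(q-o["position"])*1e3)
E
```

```text
(280, 239) [0.5442 0.03   0.014 ] [ 1.1438  0.3061 45.7451]
(280, 293) [0.5152 0.0119 0.014 ] [ 1.135  34.4761 45.761 ]
(236, 240) [0.5305 0.0509 0.014 ] [-23.7834   0.867   45.7527]
(324, 240) [0.5569 0.0086 0.014 ] [26.0568  0.9534 45.738 ]
(237, 195) [0.5535 0.0635 0.014 ] [-22.3091 -25.3419  45.74  ]
(323, 195) [0.5783 0.0237 0.014 ] [ 24.5975 -25.2469  45.7263]
(241, 280) [0.5103 0.0358 0.014 ] [-21.7373  25.9188  45.7637]
(323, 280) [ 0.5358 -0.0049  0.014 ] [26.3443 25.9888 45.7496]
(250, 180) [0.5644 0.0617 0.014 ] [-15.014  -33.6382  45.734 ]
(309, 180) [0.5812 0.0348 0.014 ] [ 16.7746 -33.5709  45.7247]
```

{"op": "move_arm", "data": {"claw": [1,1,1,1,1], "dp": [[0.005,-0.005,0.1],[0,0,0.1],[0,0,0.06],[0,0,0.035],[0,0,0]], "turn": [[0,0,0],[0,0,0],[0,0,0],[0,0,0],[0,0,0]]}}

```text
clock: 3.58
position: [0.5449, 0.0307, 0.0002]
ee_rot: [0.875, -0.484, -0.001, 0.0]
ft_force: [-0.8, -0.8, 0.3]
grip_width: 0.999
```

{"op": "move_arm", "data": {"claw": [0.7,0.62,0.5,0,0,0,0,0], "dp": [[0,0,0],[0,0,0],[0,0,0],[0,0,0],[0,0,0],[0,0,0],[0,0,0],[0,0,0]], "turn": [[0,0,0],[0,0,0],[0,0,0],[0,0,0],[0,0,0],[0,0,0],[0,0,0],[0,0,0]], "grip_force": 60}}

```text
clock: 4.25
position: [0.5463, 0.0308, 0.0023]
ee_rot: [0.875, -0.484, 0.001, -0.0]
ft_force: [-2.2, -0.8, 7.8]
grip_width: 0.564
```

```bash
python3 - <<'E'
from h import *
o=manip.get_obs(); im=cams.camera("wrist"); cv2.imwrite("pics/e_w.png",im[:,:,::-1])
print(o["clock"],o["position"],o["ee_rot"],o["ft_force"],o["grip_width"]*85)
E
```

```text
4.25 [0.5463 0.0308 0.0023] [ 0.875  -0.484   0.0009 -0.0003] [-2.2059 -0.8298  7.8373] 47.926026585759
```

View pics/e_w.png

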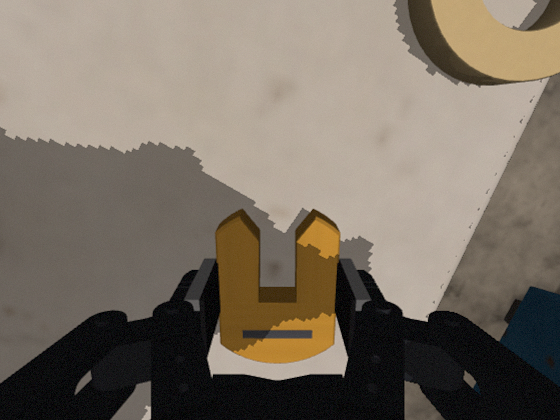

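Disc gripped (image: both jaws on the flats, slot facing up at (278,290)), but the fingertips press on the bench at 7.8 N. I'll regrip a few mm higher so the tips will clear the red disc.

{"op": "move_arm", "data": {"claw": [0.66,0.66,0.66,0,0,0,0,0], "dp": [[0,0,0],[0,0,-0.015],[0,0,-0.01],[0,0,0],[0,0,0],[0,0,0],[0,0,0],[0,0,0]], "turn": [[0,0,0],[0,0,0],[0,0,0],[0,0,0],[0,0,0],[0,0,0],[0,0,0],[0,0,0]], "grip_force": 60}}

```text
clock: 4.97
position: [0.546, 0.0307, 0.0072]
ee_rot: [0.875, -0.484, 0.001, 0.0]
ft_force: [-4.6, -0.4, 13.5]
grip_width: 0.559
```

```bash
python3 - <<'E'
from h import *
o=manip.get_obs(); im=cams.camera("wrist"); cv2.imwrite("pics/f_w.png",im[:,:,::-1])
print(o["clock"],o["position"],o["ee_rot"],o["ft_force"],o["grip_width"]*85)
E
```

```text
4.9667 [0.546  0.0307 0.0072] [ 0.8751 -0.484   0.0006  0.0001] [-4.6052 -0.3622 13.4933] 47.50719188794066
```

View pics/f_w.png

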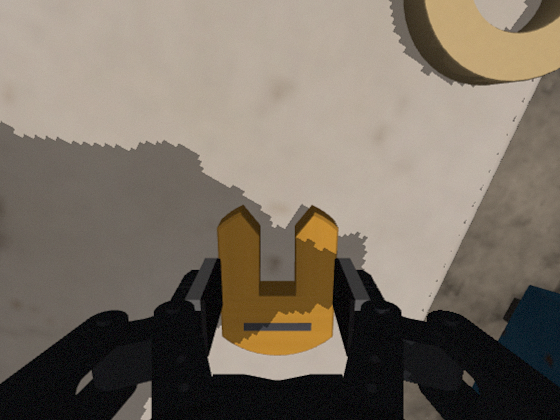

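```bash
cat > rel.py <<'E'
from h import *
import sys
o=manip.get_obs(); Rm=R.from_quat(o["ee_rot"]); T=wristT(o)
zt=float(sys.argv[1]) # top plane world z
for a in sys.argv[2:]:
    p=tuple(float(v) for v in a.split(","))
    q=ray("wrist",p,zt,T); print(p,q,Rm.inv().apply(q-o["position"])*1e3)
E
python3 rel.py .014 278,295 278,354 243,206 314,206 219,225 338,225 223,330 333,330
```

```text
(278.0, 295.0) [0.5413 0.0274 0.014 ] [ 0.3121  5.6954 -6.7844]
(278.0, 354.0) [0.5159 0.0114 0.014 ] [ 0.3229 35.6845 -6.7965]
(243.0, 206.0) [0.5675 0.0603 0.014 ] [-13.6728 -34.0508  -6.7854]
(314.0, 206.0) [0.5826 0.0363 0.014 ] [ 14.6694 -34.0371  -6.7509]
(219.0, 225.0) [0.5555 0.0645 0.014 ] [-23.6219 -26.0682  -6.8007]
(338.0, 225.0) [0.5811 0.0236 0.014 ] [ 24.6342 -26.0431  -6.742 ]
(223.0, 330.0) [0.5136 0.0388 0.014 ] [-24.1232  23.0768  -6.8211]
(333.0, 330.0) [ 0.5395 -0.0026  0.014 ] [24.7656 23.1135 -6.7617]
```

{"op": "move_arm", "data": {"claw": [0,0,0,0,0,0,0,0], "dp": [[0,0,-0.03],[0,0,-0.1],[0,0,-0.15],[0,0,-0.18],[0,0,-0.18],[0,0,-0.15],[0,0,-0.1],[0,0,0]], "turn": [[0,0,0],[0,0,0],[0,0,0],[0,0,0],[0,0,0],[0,0,0],[0,0,0],[0,0,0]]}}

```text
clock: 5.68
position: [0.5473, 0.0312, 0.1884]
ee_rot: [0.875, -0.484, 0.003, -0.001]
ft_force: [0.4, 0.2, -3.2]
grip_width: 0.552
```

```bash
python3 - <<'E'
from h import *
o=manip.get_obs()
print(o["clock"],o["position"],o["ee_rot"],o["ft_force"],o["grip_width"]*85,o["joint_pos"])
for n in ("wrist","scene"):
    im=cams.camera(n)[:,:,::-1]; cv2.imwrite(f"pics/g_{n}.png",im)
p=proj("scene",o["position"]); print(p); x,y=int(p[0]),int(p[1])
cv2.imwrite("pics/g_sz.png",cv2.resize(im[max(0,y-60):y+40,x-60:x+60],None,fx=6,fy=6,interpolation=cv2.INTER_CUBIC))
plan([0.47,0.16,0.18])
E
```

```text
5.6833 [0.5473 0.0312 0.1884] [ 0.8751 -0.4839  0.0029 -0.0013] [ 0.4434  0.1749 -3.2486] 46.89030443006906 [ 0.5344  0.2774 -0.7841  1.6971  0.2075  1.246  -1.3064]
[341.4245 180.1292]
yaw -57.9 total dp [-0.7482 -0.0249  0.0183] rows>= 3.5914845186120035
```

View pics/g_sz.png

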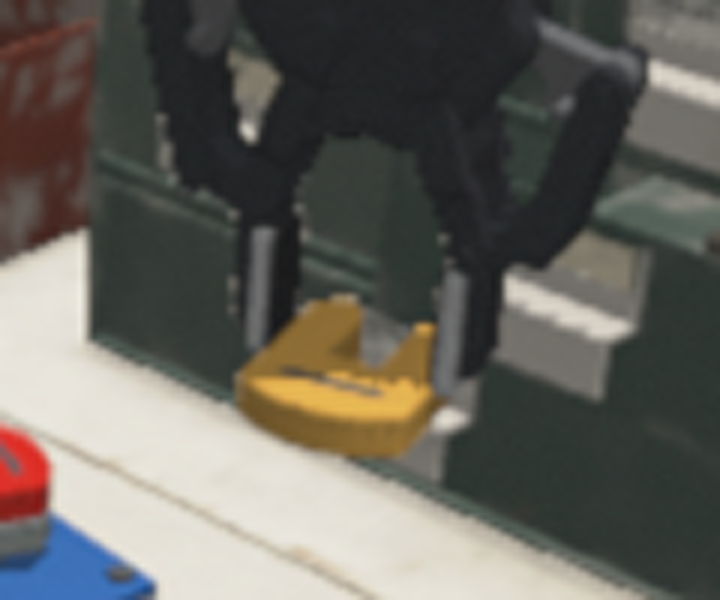

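View pics/g_wrist.png

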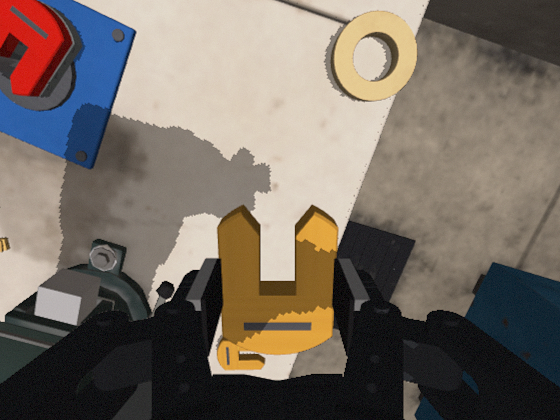

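```bash
python3 -c "
from h import *
plan([0.461,0.217,0.14],-58)"
```

```text
yaw -57.9 total dp [-1.0136 -0.1382  0.2182] rows>= 5.016949739419959
turn z total 0.002229883009758282 tilt-fix needed, tool z: [ 0.0003 -0.0005 -1.    ]
```

{"op": "move_arm", "data": {"claw": [0,0,0,0,0,0,0,0], "dp": [[-0.07,-0.01,0],[-0.15,-0.02,0],[-0.18,-0.025,0],[-0.18,-0.025,0],[-0.18,-0.025,0],[-0.14,-0.02,0.06],[-0.08,-0.013,0.08],[-0.034,0,0.08]], "turn": [[0,0,0],[0,0,0],[0,0,0],[0,0,0],[0,0,0],[0,0,0],[0,0,0],[0,0,0]]}}

```text
clock: 6.45
position: [0.4581, 0.2206, 0.1381]
ee_rot: [0.876, -0.482, -0.001, 0.0]
ft_force: [-0.1, -0.7, -3.6]
grip_width: 0.557
```

{"op": "move_arm", "data": {"claw": [0,0], "dp": [[0,0,0],[0,0,0]], "turn": [[0,0,0],[0,0,0]]}}

```text
clock: 6.62
position: [0.4596, 0.2169, 0.1384]
ee_rot: [0.875, -0.483, -0.001, 0.001]
ft_force: [-0.1, -1.3, -3.6]
grip_width: 0.556
```

```bash
python3 - <<'E'
from h import *
o=manip.get_obs()
print(o["clock"],o["position"],o["ee_rot"],o["ft_force"],o["joint_pos"])
np.save("k_T.npy",wristT(o)); np.save("k_o.npy",np.r_[o["position"],o["ee_rot"]])
for n in ("wrist","scene"):
    im=cams.camera(n)[:,:,::-1]; cv2.imwrite(f"pics/k_{n}.png",im)
E
```

```text
6.6167 [0.4596 0.2169 0.1384] [ 0.8754 -0.4834 -0.0013  0.0013] [-0.1221 -1.2706 -3.6129] [ 0.2717  0.2686 -0.899   1.8416  0.2288  1.144  -1.7154]
```

View pics/k_wrist.png

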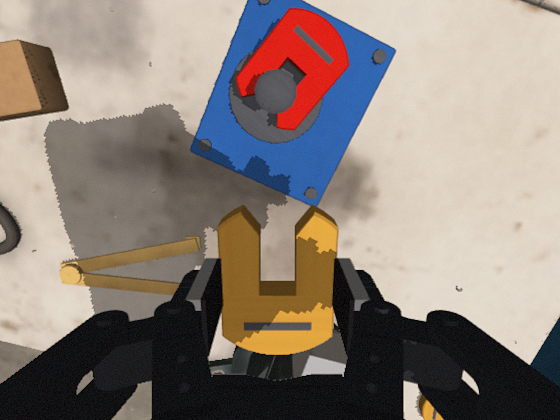

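View pics/k_scene.png

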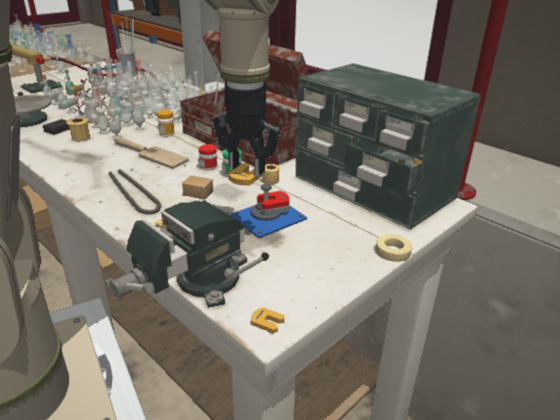

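Wrist view: brass disc held, stem head at about (276,92), slot centreline at about column 278. I'll locate the head more precisely.

```bash
python3 - <<'E'
from h import *
T=np.load("k_T.npy"); k=np.load("k_o.npy"); Rm=R.from_quat(k[3:])
im=cv2.imread("pics/k_wrist.png")
cv2.imwrite("pics/k_z.png",cv2.resize(im[40:150,220:340],None,fx=6,fy=6,interpolation=cv2.INTER_CUBIC))
for p in [(276,92),(274,92),(278,92),(276,90)]:
    q=ray("wrist",p,.076,T); print(p,q,Rm.inv().apply(q-k[:3])*1e3)
# expected head radius px
c=ray("wrist",(276,92),.076,T); print([proj("wrist",c+np.array(d)*.012,T) for d in [(1,0,0),(-1,0,0),(0,1,0),(0,-1,0)]])
blobs(im,masks(im)["red"],.044,"r","wrist",T)
E
```

```text
(276, 92) [0.5269 0.2601 0.076 ] [ -0.7003 -80.2126  62.0719]
(274, 92) [0.5263 0.2611 0.076 ] [ -1.8013 -80.213   62.0731]
(278, 92) [0.5274 0.2592 0.076 ] [  0.4007 -80.2121  62.0708]
(276, 90) [0.5277 0.2607 0.076 ] [ -0.699  -81.2546  62.0682]
[array([287.7624,  72.2382]), array([264.5823, 111.1828]), array([257.3646,  79.6445]), array([294.2943, 104.1294])]
r [297.6627  61.7759] 6104 mec [0.5435 0.2592] 71.2 rect [0.545  0.2589] [49.4466 67.3366] 81.5
```

View pics/k_z.png

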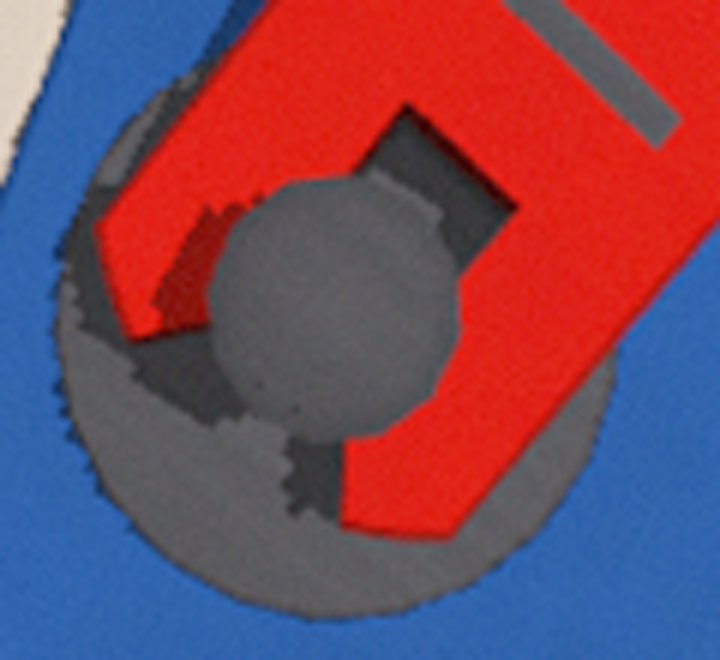

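```bash
python3 - <<'E'
from h import *
T=np.load("c_T.npy")
# white jaw insert centre: c_w (182,232), top (307,251)
for z in (.05,.08,.1,.12,.15,.18): print(z, ray("wrist",(182,232),z,T)[:2], ray("top",(307,251),z)[:2], ray("wrist",(200,207),z,T)[:2])
im=cv2.imread("pics/a_top.png"); cv2.imwrite("pics/l.png",cv2.resize(im[225:355,270:360],None,fx=5,fy=4.5))
plan([0.4596,0.2169,0.055],-58)
E
```

```text
0.05 [0.381  0.1377] [0.3996 0.1359] [0.4157 0.1358]
0.08 [0.3946 0.1365] [0.397  0.1374] [0.4265 0.1347]
0.1 [0.4037 0.1357] [0.3953 0.1385] [0.4336 0.1341]
0.12 [0.4129 0.1349] [0.3936 0.1395] [0.4408 0.1334]
0.15 [0.4265 0.1338] [0.391 0.141] [0.4515 0.1324]
0.18 [0.4402 0.1326] [0.3884 0.1426] [0.4622 0.1314]
yaw -57.95 total dp [-0.0064  0.0061  0.4249] rows>= 2.0383321011180144
turn z total 0.0011518069744863308 tilt-fix needed, tool z: [-0.0004 -0.0002 -1.    ]
```

View pics/l.png

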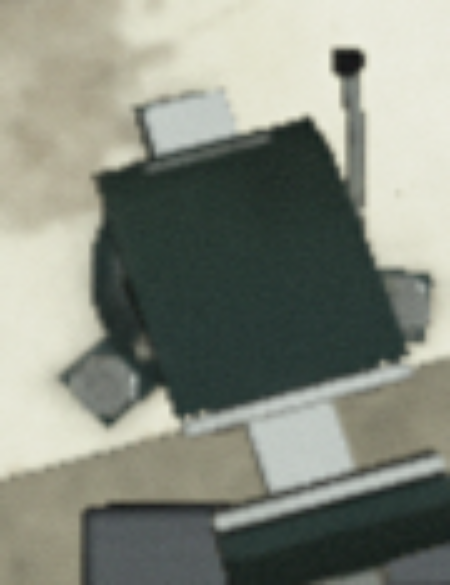

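{"op": "move_arm", "data": {"claw": [0,0,0,0,0,0,0], "dp": [[-0.006,0,0.06],[0,0,0.1],[0,0,0.1],[0,0,0.08],[0,0,0.055],[0,0,0.02],[0,0,0]], "turn": [[0,0,0],[0,0,0],[0,0,0],[0,0,0],[0,0,0],[0,0,0],[0,0,0]]}}

```text
clock: 7.3
position: [0.4602, 0.2178, 0.0562]
ee_rot: [0.875, -0.484, -0.0, 0.0]
ft_force: [-0.2, 1.6, -3.7]
grip_width: 0.553
```

{"op": "move_arm", "data": {"claw": [0,0], "dp": [[0,0,0],[0,0,0]], "turn": [[0,0,0],[0,0,0]]}}

```text
clock: 7.47
position: [0.4611, 0.2185, 0.0578]
ee_rot: [0.875, -0.484, 0.001, -0.001]
ft_force: [0.3, -0.8, -3.4]
grip_width: 0.554
```

```bash
python3 - <<'E'
from h import *
o=manip.get_obs()
print(o["clock"],o["position"],o["ee_rot"],o["ft_force"],o["joint_pos"])
for n in ("wrist","scene"):
    im=cams.camera(n)[:,:,::-1]; cv2.imwrite(f"pics/m_{n}.png",im)
cv2.imwrite(f"pics/m_sz.png",cv2.resize(im[140:240,190:320],None,fx=6,fy=6,interpolation=cv2.INTER_CUBIC))
np.save("m_o.npy",np.r_[o["position"],o["ee_rot"]])
E
```

```text
7.4667 [0.4611 0.2185 0.0578] [ 0.875  -0.4841  0.0006 -0.0006] [ 0.303  -0.7674 -3.3524] [ 0.2091  0.3831 -0.8499  1.9139  0.3422  0.9938 -1.8055]
```

View pics/m_wrist.png

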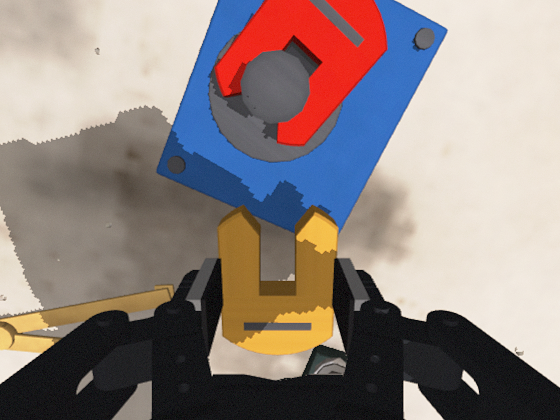

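View pics/m_sz.png

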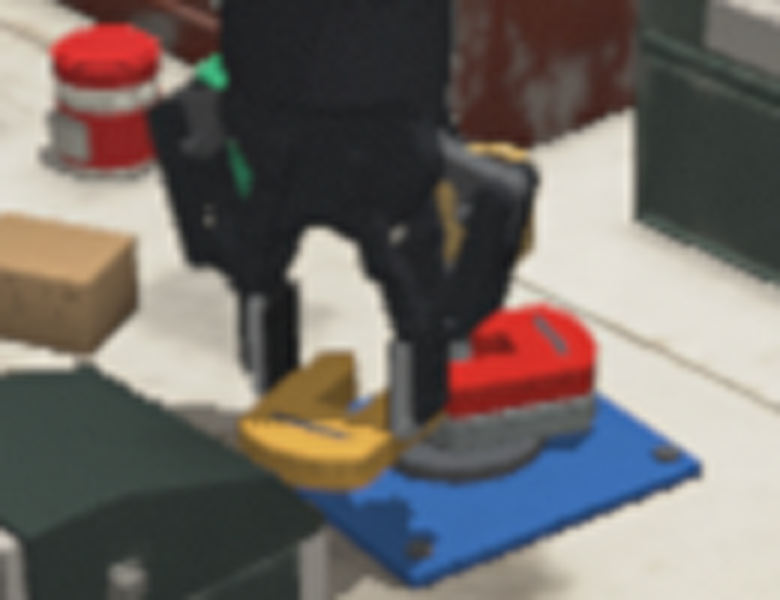

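```bash
python3 - <<'E'
from h import *
im=cv2.imread("pics/m_wrist.png")
cv2.imwrite("pics/m_z.png",cv2.resize(im[40:170,200:350],None,fx=5,fy=4.5,interpolation=cv2.INTER_CUBIC))
E
python3 rel.py .076 275.5,86 277,86; python3 rel.py .0646 278,290 260,240 296,240 221,240 337,240
```

```text
(275.5, 86.0) [0.5272 0.2606 0.076 ] [ -0.5701 -78.5794 -18.1413]
(277.0, 86.0) [0.5275 0.2602 0.076 ] [ -0.0709 -78.5793 -18.1411]
(278.0, 290.0) [0.4584 0.2164 0.0646] [ 0.311   3.2541 -6.8625]
(260.0, 240.0) [0.4738 0.2348 0.0646] [ -7.086  -19.5908  -6.8327]
(296.0, 240.0) [0.4817 0.2223 0.0646] [  7.6915 -19.5863  -6.8244]
(221.0, 240.0) [0.4653 0.2484 0.0646] [-23.0949 -19.5956  -6.8417]
(337.0, 240.0) [0.4906 0.208  0.0646] [ 24.5213 -19.5812  -6.8149]
```

View pics/m_z.png

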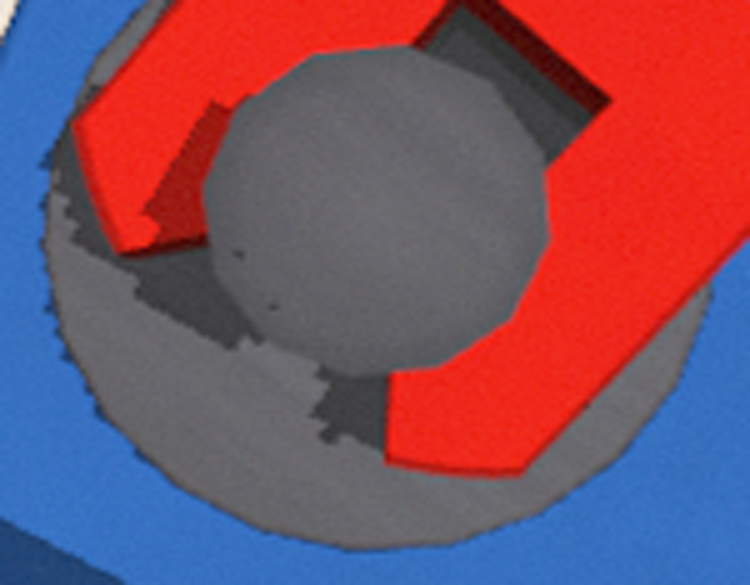

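{"op": "move_arm", "data": {"claw": [0,0,0,0,0,0,0], "dp": [[-0.004,0,0.01],[0,-0.04,0],[0,-0.06,0],[0,-0.06,0],[0,-0.04,0],[0,0,0],[0,0,0]], "turn": [[0,0,0],[0,0,0],[0,0,0],[0,0,0],[0,0,0],[0,0,0],[0,0,0]]}}

```text
clock: 8.15
position: [0.4937, 0.2405, 0.0547]
ee_rot: [0.875, -0.484, -0.0, 0.0]
ft_force: [-0.3, -0.7, -4.0]
grip_width: 0.555
```

```bash
python3 - <<'E'
from h import *
o=manip.get_obs()
print(o["clock"],o["position"],o["ee_rot"],o["ft_force"],o["joint_pos"])
for n in ("wrist","scene"):
    im=cams.camera(n)[:,:,::-1]; cv2.imwrite(f"pics/n_{n}.png",im)
cv2.imwrite(f"pics/n_sz.png",cv2.resize(im[140:240,190:320],None,fx=6,fy=6,interpolation=cv2.INTER_CUBIC))
E
```

```text
8.15 [0.4937 0.2405 0.0547] [ 0.8751 -0.4839 -0.0003  0.0001] [-0.3126 -0.7364 -4.0231] [ 0.1435  0.4681 -0.8172  1.8163  0.3936  1.0285 -1.8382]
```

View pics/n_wrist.png

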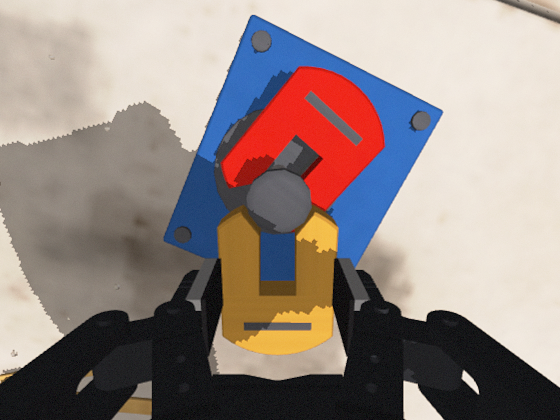

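View pics/n_sz.png

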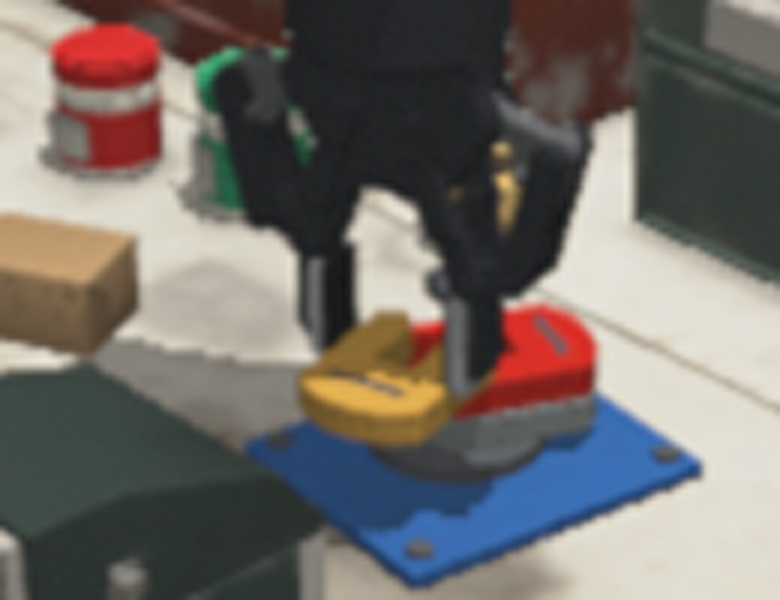

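```bash
python3 rel.py .076 278.5,200;python3 rel.py .0615 278,295
```

```text
(278.5, 200.0) [0.5277 0.261  0.076 ] [  0.4478 -40.2514 -21.338 ]
(278.0, 295.0) [0.4887 0.2366 0.0615] [ 0.3123  5.6831 -6.8056]
```

{"op": "move_arm", "data": {"claw": [0,0,0,0,0,0,0], "dp": [[0,-0.03,0],[0,-0.04,0],[0,-0.04,0],[0,-0.03,0],[0,-0.02,0],[0,-0.01,0],[0,0,0]], "turn": [[0,0,0],[0,0,0],[0,0,0],[0,0,0],[0,0,0],[0,0,0],[0,0,0]]}}

```text
clock: 8.83
position: [0.5229, 0.2586, 0.0547]
ee_rot: [0.875, -0.484, -0.0, -0.0]
ft_force: [-0.5, -0.0, -3.7]
grip_width: 0.552
```

```bash
python3 - <<'E'
from h import *
o=manip.get_obs()
Rm=R.from_quat(o["ee_rot"])
print(o["clock"],o["position"],o["ee_rot"],o["ft_force"],Rm.inv().apply(o["ft_force"]))
im=cams.camera("wrist")[:,:,::-1]; cv2.imwrite(f"pics/p_wrist.png",im)
E
```

```text
8.8333 [0.5229 0.2586 0.0547] [ 0.8751 -0.4839 -0.0002 -0.    ] [-0.547  -0.0217 -3.6832] [-0.2712  0.4746  3.6833]
```

View pics/p_wrist.png

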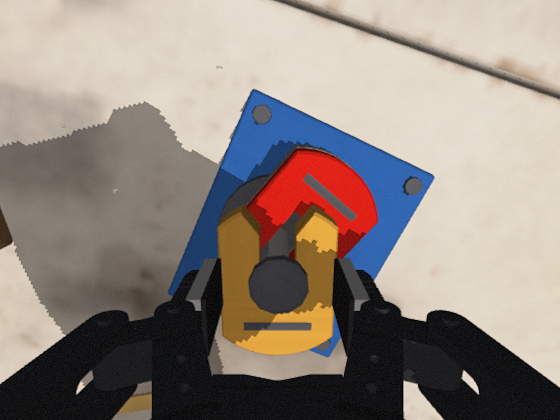

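{"op": "move_arm", "data": {"claw": [0,0,0,0,0], "dp": [[0,-0.005,0],[0,-0.005,0],[0,-0.005,0],[0,0,0],[0,0,0]], "turn": [[0,0,0],[0,0,0],[0,0,0],[0,0,0],[0,0,0]]}}

```text
clock: 9.3
position: [0.5252, 0.2597, 0.0549]
ee_rot: [0.875, -0.484, 0.0, 0.0]
ft_force: [0.8, -0.6, -3.5]
grip_width: 0.555
```

{"op": "move_arm", "data": {"claw": [0,0,0], "dp": [[0,-0.004,0],[0,0,0],[0,0,0]], "turn": [[0,0,0],[0,0,0],[0,0,0]]}}

```text
clock: 9.55
position: [0.5259, 0.2602, 0.0549]
ee_rot: [0.875, -0.484, 0.0, 0.0]
ft_force: [-0.2, -0.4, -3.7]
grip_width: 0.556
```

{"op": "move_arm", "data": {"claw": [0,0,0], "dp": [[0,-0.004,0],[0,0,0],[0,0,0]], "turn": [[0,0,0],[0,0,0],[0,0,0]]}}

```text
clock: 9.8
position: [0.5266, 0.2607, 0.0549]
ee_rot: [0.875, -0.484, 0.0, 0.0]
ft_force: [-0.3, 0.4, -3.5]
grip_width: 0.556
```

{"op": "move_arm", "data": {"claw": [0,0,0], "dp": [[0,-0.004,0],[0,0,0],[0,0,0]], "turn": [[0,0,0],[0,0,0],[0,0,0]]}}

```text
clock: 10.05
position: [0.5273, 0.2611, 0.0549]
ee_rot: [0.875, -0.484, 0.0, 0.0]
ft_force: [-0.2, -0.4, -3.7]
grip_width: 0.555
```

{"op": "move_arm", "data": {"claw": [0,0,0], "dp": [[0,-0.003,0],[0,0,0],[0,0,0]], "turn": [[0,0,0],[0,0,0],[0,0,0]]}}

```text
clock: 10.3
position: [0.5277, 0.2614, 0.0549]
ee_rot: [0.875, -0.484, 0.0, 0.0]
ft_force: [-0.3, 0.4, -3.1]
grip_width: 0.555
```

{"op": "move_arm", "data": {"claw": [0,0,0], "dp": [[0,-0.003,0],[0,0,0],[0,0,0]], "turn": [[0,0,0],[0,0,0],[0,0,0]]}}

```text
clock: 10.55
position: [0.5282, 0.2616, 0.0548]
ee_rot: [0.875, -0.484, 0.0, 0.0]
ft_force: [0.3, -0.6, -3.3]
grip_width: 0.554
```

{"op": "move_arm", "data": {"claw": [0,0,0], "dp": [[0,-0.003,0],[0,0,0],[0,0,0]], "turn": [[0,0,0],[0,0,0],[0,0,0]]}}

```text
clock: 10.8
position: [0.5283, 0.2617, 0.0547]
ee_rot: [0.875, -0.484, -0.0, 0.001]
ft_force: [-3.8, -1.8, -1.5]
grip_width: 0.551
```

{"op": "move_arm", "data": {"claw": [0,0,0], "dp": [[0,-0.003,0],[0,0,0],[0,0,0]], "turn": [[0,0,0],[0,0,0],[0,0,0]]}}

```text
clock: 11.05
position: [0.5284, 0.2618, 0.0547]
ee_rot: [0.875, -0.484, -0.0, 0.001]
ft_force: [-6.0, -3.7, 0.4]
grip_width: 0.556
```

{"op": "move_arm", "data": {"claw": [0,0,0], "dp": [[0,-0.003,0],[0,0,0],[0,0,0]], "turn": [[0,0,0],[0,0,0],[0,0,0]]}}

```text
clock: 11.3
position: [0.5285, 0.2618, 0.0546]
ee_rot: [0.875, -0.484, -0.001, 0.002]
ft_force: [-7.6, -4.9, 1.5]
grip_width: 0.553
```

{"op": "move_arm", "data": {"claw": [0,0,0,0], "dp": [[0,0,0],[0,0,0],[0,0,0],[0,0,0]], "turn": [[0,0,0],[0,0,0],[0,0,0],[0,0,0]]}}

```text
clock: 11.63
position: [0.5285, 0.2618, 0.0545]
ee_rot: [0.875, -0.484, -0.001, 0.002]
ft_force: [-8.2, -4.7, 1.5]
grip_width: 0.556
```

{"op": "move_arm", "data": {"claw": [0,0,0,0], "dp": [[0,0,0],[0,0,0],[0,0,0],[0,0,0]], "turn": [[0,0,0],[0,0,0],[0,0,0],[0,0,0]]}}

```text
clock: 11.97
position: [0.5285, 0.2618, 0.0545]
ee_rot: [0.875, -0.484, -0.001, 0.002]
ft_force: [-7.6, -4.9, 2.3]
grip_width: 0.559
```

```bash
python3 - <<'E'
from h import *
o=manip.get_obs()
Rm=R.from_quat(o["ee_rot"])
print(o["clock"],o["position"],o["ee_rot"],o["ft_force"],Rm.inv().apply(o["ft_force"]),o["torque"])
im=cams.camera("wrist")[:,:,::-1]; cv2.imwrite(f"pics/q_wrist.png",im)
im=cams.camera("scene")[:,:,::-1]
cv2.imwrite(f"pics/q_sz.png",cv2.resize(im[140:240,190:320],None,fx=6,fy=6,interpolation=cv2.INTER_CUBIC))
E
```

```text
11.9667 [0.5285 0.2618 0.0545] [ 0.8751 -0.484  -0.0006  0.0016] [-7.5857 -4.9387  2.3213] [ 0.1521  9.0583 -2.2902] [-1.1387  1.8601  0.0404]
```

View pics/q_wrist.png

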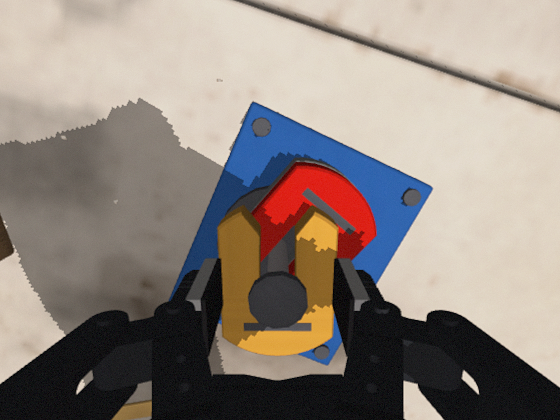

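View pics/q_sz.png

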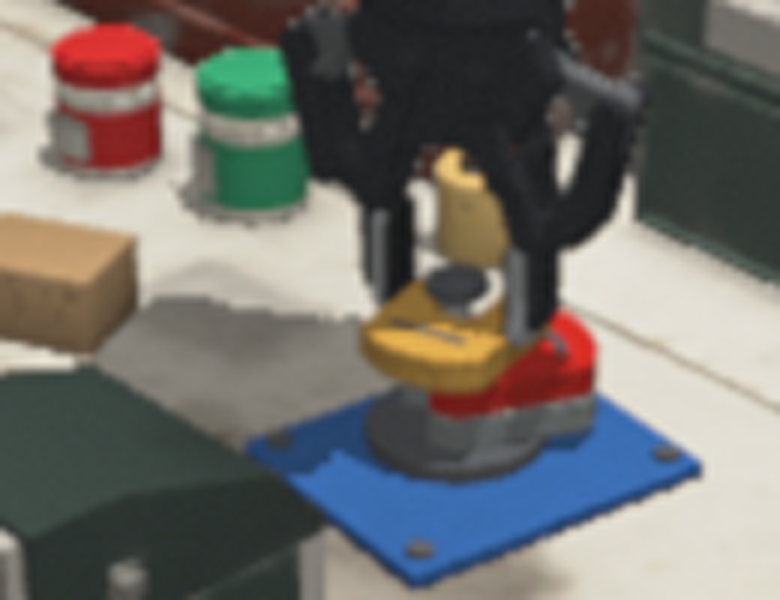

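9 N held steady for about 0.67 s. Next I back off to a light touch and lower.

{"op": "move_arm", "data": {"claw": [0,0,0,0], "dp": [[0,0.004,0],[0,0.003,0],[0,0,0],[0,0,0]], "turn": [[0,0,0],[0,0,0],[0,0,0],[0,0,0]]}}

```text
clock: 12.4
position: [0.5283, 0.2618, 0.0547]
ee_rot: [0.875, -0.484, -0.0, 0.0]
ft_force: [-4.9, -2.4, -1.7]
grip_width: 0.557
```

{"op": "move_arm", "data": {"claw": [0,0,0,0], "dp": [[0,0,0.004],[0,0,0.004],[0,0,0],[0,0,0]], "turn": [[0,0,0],[0,0,0],[0,0,0],[0,0,0]]}}

```text
clock: 12.73
position: [0.5283, 0.2618, 0.0531]
ee_rot: [0.875, -0.484, -0.0, 0.0]
ft_force: [-4.1, -2.7, -1.5]
grip_width: 0.556
```

{"op": "move_arm", "data": {"claw": [0,0,0,0], "dp": [[0,0.002,0.003],[0,0,0.002],[0,0,0],[0,0,0]], "turn": [[0,0,0],[0,0,0],[0,0,0],[0,0,0]]}}

```text
clock: 13.07
position: [0.5283, 0.2617, 0.0523]
ee_rot: [0.875, -0.484, 0.0, -0.0]
ft_force: [-2.6, -1.6, -1.5]
grip_width: 0.556
```

{"op": "move_arm", "data": {"claw": [0,0,0], "dp": [[0,0,0.003],[0,0,0],[0,0,0]], "turn": [[0,0,0],[0,0,0],[0,0,0]]}}

```text
clock: 13.32
position: [0.5283, 0.2617, 0.0517]
ee_rot: [0.875, -0.484, 0.0, -0.0]
ft_force: [-3.3, -0.8, -1.9]
grip_width: 0.553
```

{"op": "move_arm", "data": {"claw": [0,0,0], "dp": [[0,0,0.002],[0,0,0],[0,0,0]], "turn": [[0,0,0],[0,0,0],[0,0,0]]}}

```text
clock: 13.57
position: [0.5283, 0.2617, 0.0514]
ee_rot: [0.875, -0.484, 0.0, -0.0]
ft_force: [-3.1, -1.9, 1.0]
grip_width: 0.558
```

{"op": "move_arm", "data": {"claw": [0,0,0], "dp": [[0,0,0.002],[0,0,0],[0,0,0]], "turn": [[0,0,0],[0,0,0],[0,0,0]]}}

```text
clock: 13.82
position: [0.5283, 0.2617, 0.0513]
ee_rot: [0.875, -0.484, 0.0, 0.0]
ft_force: [-5.6, -3.5, 4.8]
grip_width: 0.554
```

{"op": "move_arm", "data": {"claw": [0.57,0.59,0.61,0.64,0.67,0.7,0.7,0.7], "dp": [[0,0,0],[0,0,0],[0,0,0],[0,0,0],[0,0,0],[0,0,0],[0,0,0],[0,0,0]], "turn": [[0,0,0],[0,0,0],[0,0,0],[0,0,0],[0,0,0],[0,0,0],[0,0,0],[0,0,0]]}}

```text
clock: 14.48
position: [0.5283, 0.2617, 0.0509]
ee_rot: [0.875, -0.484, 0.0, -0.0]
ft_force: [0.4, -0.4, -0.3]
grip_width: 0.7
```

```bash
python3 - <<'E'
from h import *
o=manip.get_obs()
print(o["clock"],o["position"],o["ee_rot"],o["ft_force"])
im=cams.camera("wrist")[:,:,::-1]; cv2.imwrite(f"pics/r_wrist.png",im)
im=cams.camera("scene")[:,:,::-1]
cv2.imwrite(f"pics/r_sz.png",cv2.resize(im[140:240,190:320],None,fx=6,fy=6,interpolation=cv2.INTER_CUBIC))
E
```

```text
14.4833 [0.5283 0.2617 0.0509] [ 0.8751 -0.484   0.0001 -0.0001] [ 0.3512 -0.3554 -0.2706]
```

View pics/r_wrist.png

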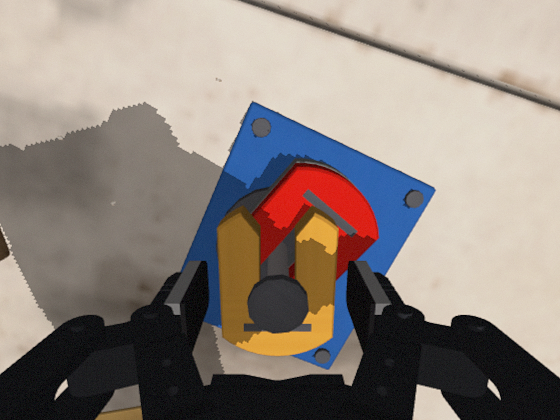

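View pics/r_sz.png

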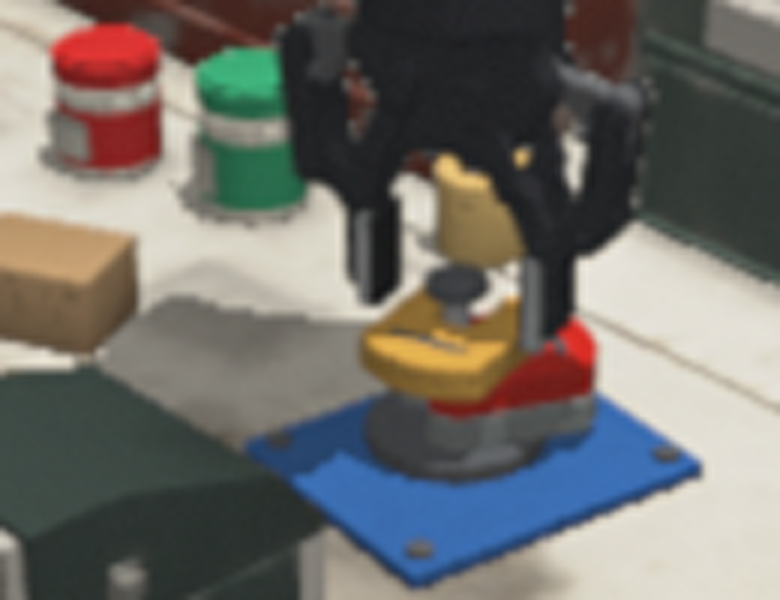

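The disc is released and the fingers stand clear of it on both sides; its slot line sits at (278,327). I'll lift off.

{"op": "move_arm", "data": {"claw": [0.7,0.7,0.7,0.7,0.7,0.7,0.7,0.7], "dp": [[0,0,-0.03],[0,0,-0.06],[0,0,-0.1],[0,0,-0.15],[0,0,-0.15],[0,0,-0.15],[0,0.1,-0.1],[0,0.15,0]], "turn": [[0,0,0],[0,0,0],[0,0,0],[0,0,0],[0,0,0],[0,0,0],[0,0,0],[0,0,0]]}}

```text
clock: 15.25
position: [0.4878, 0.2376, 0.2042]
ee_rot: [0.875, -0.483, 0.002, -0.003]
ft_force: [-0.4, 0.0, 1.1]
grip_width: 0.698
```

{"op": "move_arm", "data": {"claw": [0.7,0.7,0.7,0.7,0.7], "dp": [[0,0.15,0],[0,0.1,0],[0,0,0],[0,0,0],[0,0,0]], "turn": [[0,0,0],[0,0,0],[0,0,0],[0,0,0],[0,0,0]]}}

```text
clock: 15.67
position: [0.4442, 0.2089, 0.1998]
ee_rot: [0.875, -0.484, 0.001, -0.0]
ft_force: [-0.6, 0.1, -0.7]
grip_width: 0.703
```

```bash
python3 - <<'E'
from h import *
o=manip.get_obs(); T=wristT(o)
print(o["clock"],o["position"],o["ft_force"])
im=cams.camera("wrist")[:,:,::-1].copy(); cv2.imwrite(f"pics/s_wrist.png",im)
b=blobs(im,masks(im)["brass"],.058,"b","wrist",T); 
sc=cams.camera("scene")[:,:,::-1]
cv2.imwrite(f"pics/s_sz.png",cv2.resize(sc[140:240,190:320],None,fx=6,fy=6,interpolation=cv2.INTER_CUBIC))
a=cv2.imread("pics/a_scene.png")
cv2.imwrite("pics/s_a.png",cv2.resize(a[140:240,190:320],None,fx=6,fy=6,interpolation=cv2.INTER_CUBIC))
for i in (a,sc):
    m=masks(i.copy())["red"][180:225,245:315]; ys,xs=np.nonzero(m); print(xs.max()+245,ys.max()+180,ys.min()+180,xs.min()+245,m.sum())
E
```

```text
15.6667 [0.4442 0.2089 0.1998] [-0.5881  0.1116 -0.6508]
b [276.9533  76.3737] 4049 mec [0.5269 0.2607] 71.4 rect [0.5254 0.26  ] [67.1797 49.5094] 32.1
b [43.0117 65.2592] 2388 mec [0.4385 0.4112] 64.6 rect [0.438  0.4109] [39.9241 53.5039] 40.8
b [157.2136 228.3412] 2430 mec [0.3681 0.2828] 107.9 rect [0.3661 0.2837] [ 46.8409 102.7269] 34.2
288 208 191 258 345
288 208 192 262 147
```

View pics/s_wrist.png

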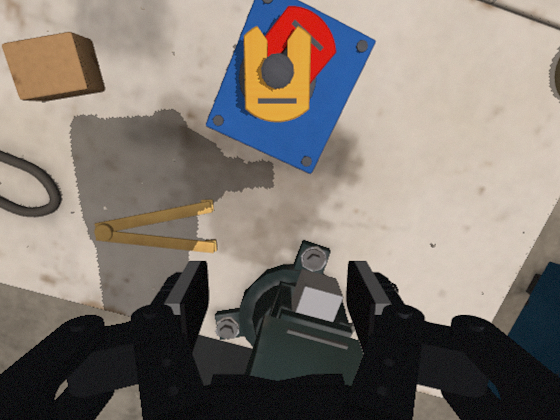

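View pics/s_sz.png

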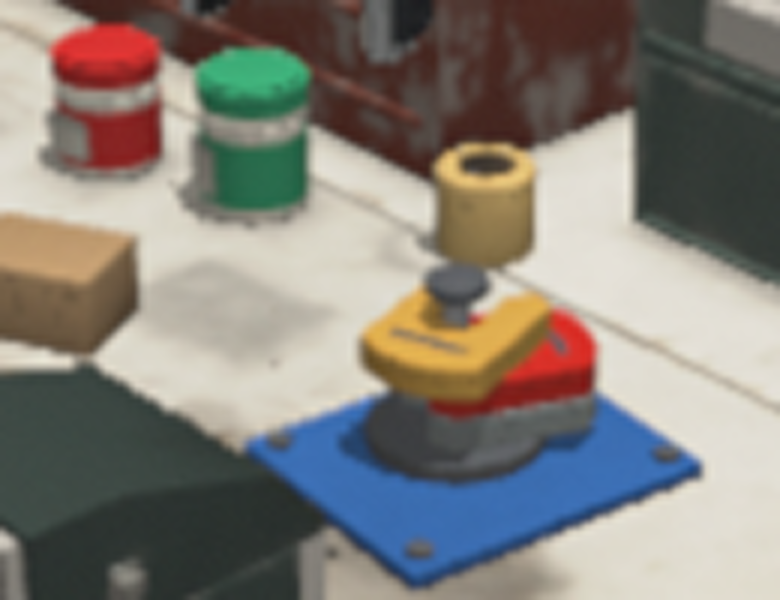

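View pics/s_a.png

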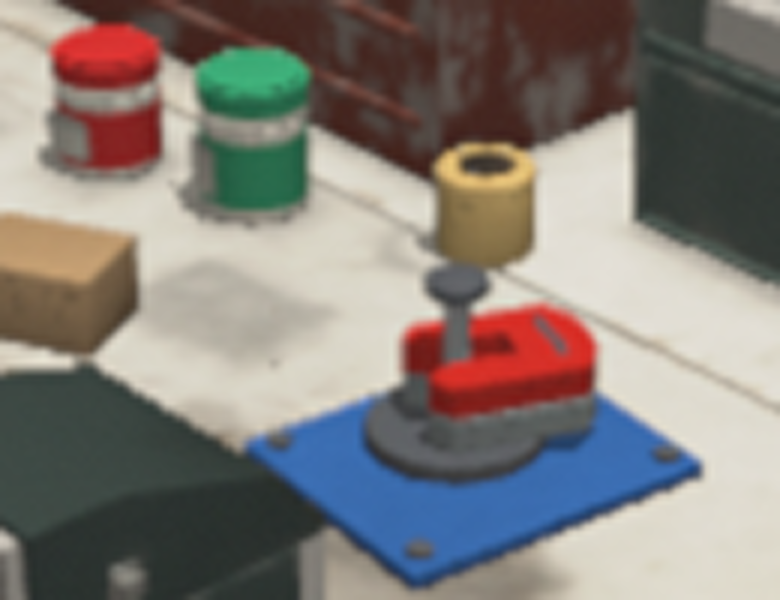

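```bash
python3 -c "
from workcell import manip
print(manip.hand_in(), manip.get_obs()['clock'])"
```

```text
the job is handed in; nothing more can be done
the job is handed in; nothing more can be done
```

The brass disc is on the stem, flat on the stack and released. I handed the job in at about 15.8 s on the robot's clock; the tool gave no verdict.

- **Pick:** I took the larger of the two brass discs (measured about 67 × 49 mm; the other was about 48 × 36 mm). My first grip pressed on the bench, so I regripped it about 5 mm higher before lifting.
- **Fit:** I slid it between the red disc and the stem's head with its slot facing about 32°. The red disc's slot faces about 170°, so they are about 138° apart. I did not measure the grey disc's slot separately, only that it faces nearly as the red one's.
- **Push:** I held it against the stem for about 0.67 s, and the readings during the hold were 9.0 to 9.5 N along the slot. No reading I saw went above that; I could only read the force between moves.
- **Set down:** I eased off to about 3 N, lowered the disc until it met the red one, and opened the jaws. A last small downward step raised the side force to about 6.6 N just before release. After release the force on the tool was near zero.

**Last checks:**
- **Home on the stem:** the brass disc's centre came out at about (0.527, 0.261), within 1 mm of where I measured the stem.
- **Flat:** in the pictures it lies flat on the red disc.
- **Lower discs and surroundings:** in the scene picture the visible red outline is within a pixel of the first picture, except where the brass disc now covers it. The grey disc, stand, brass cylinder and cork block look unmoved. I did not recheck the tape roll or caliper by measurement.

No check failed.

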